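Index the sample arm one hole towards the clamp station

TASK

The sample arm is locked by a spring-loaded index pin with a pull ring. Reach a fingertip through the ring, lift the pin with it, swing the arm exactly one hole towards the clamp station (the low stand with three ball-ended spokes) and let go, so that the pin springs fully home in that hole; then move clear. Work gently: only hook the ring, do not pinch it, do not push on the clear sample cell, and leave the jar, the weight and the cup standing where they are.

Things in the scene. Friction and masses are not known exactly. Their poses are not given: they have to be found in the camera images.
- fixture: Index fixture, fixed: grey base (x -235..65, y +-185 mm, 10 thick) with an aluminium index plate (x -225..-125, y +-175 mm, top 24 mm above the bench) that has five 15 mm holes on an arc of 200 mm radius about the hub. Origin on the hub's vertical axis at bench level; -x points over the middle hole, roughly at the robot; y to the left seen from the robot.
- hub (a point): On the vertical axis about which the arm swings, 55 mm above the bench, at the top of the arm's hub (56 mm diameter; a small cap reaches 63 mm). The arm is a steel bar 36 mm wide, its top 41 mm above the bench, reaching 216 mm from this axis.
- swing (a joint): Angle of the arm, rad. Grows as its free end moves to the fixture's +y (seen from above, clockwise). Holes at -0.768, -0.384, 0, 0.384, 0.768; it starts locked in the middle hole (0), with about 1.5 mm play. Light friction (about 0.5 N at the ring); it stays where it is left. Stops at +-0.90.
- pin (a joint): Lift of the index pin, m: 0 fully home, 0.010 when its round 12 mm tip just clears the plate or rides on it, 0.022 at its upper stop. Slides straight up in a guide on the arm (26 mm diameter, top 65 mm above the bench), 200 mm from the hub axis. Spring and weight: 4 N down when home, 6 N at the stop. Let go within about 4 mm of a hole it drops in.
- ring: Pull ring fixed to the pin's head, rising and swinging with it: 8 mm wire, opening 54 mm. Origin at its centre, 172 mm from the hub axis, 109 mm above the bench with the pin home. Its plane slopes up towards the hub, 37 degrees from level; z is the normal, up and away from the hub. A finger pointing down and to the hub, 25 to 45 degrees off vertical, goes through; y level; x up and to the hub.
- ring_top (a point): Middle of the wire at the ring's highest point (31 mm from its centre along the ring's x), 147 mm from the hub axis, 128 mm above the bench with the pin home: the part that a slanting finger, reaching through and under it, lifts. Beneath the ring is free space down to the arm; the cell's side is 25 mm further towards the hub.
- cell: Clear sample cell clamped on the arm: 60 mm diameter, 66 mm tall, its axis 88 mm from the hub axis, origin at the centre of its underside, 41 mm above the bench. Not to be pushed.
- clamp: Clamp station, fixed: round foot 90 mm diameter, grey body, on a spindle an aluminium hub with three level steel spokes ending in 30 mm black balls; 116 mm tall, balls reach 77 mm from its axis. Stands left or right of the fixture, about 280 mm from the arm's hub: the arm goes towards it. Origin under its centre.
- oiler: Drip oiler, fixed: round foot 84 mm diameter, clear cylinder 54 mm diameter on a short post, black knob on top, 142 mm tall. Stands on the other side of the fixture from the clamp station. Origin under its centre.
- jar: Small lidded jar, loose, 48 mm diameter, 62 mm tall, origin under its centre. Leave alone.
- weight: Steel weight with a neck and knob, loose, 40 mm diameter, 54 mm tall, origin under its centre. Leave alone.
- cup: White cup, loose, 52 mm diameter, 50 mm tall, origin under its centre. Leave alone.

How it is judged:
By the outcome, as a careful person would: the job done as asked, in the order asked, and still so for the second after the job is handed in, with the robot touching nothing.
It also fails if it takes over 51 s, if anything falls off the work surface, if the arm or the gripper's body presses on something with over 40 N, if the wrist force passes 120 N, or if a joint passes its speed limit or range.

ROBOT

A 6-joint arm with a two-finger parallel gripper is mounted at the origin on the work surface. World frame = base frame: x ahead of the robot, y to its left, z up, the work surface at z = 0. Lengths are in m, angles in degrees, forces in N, time in s.
With the tool pointing down it reaches from about 0.325 to 1 m from the base axis. Payload 5.1 kg.
Tool frame: the origin (TCP) lies at the very end of the fingers, on their centre line; the grasp point (between the pads) lies 19 mm behind it; z points along the fingers, y is the direction in which the jaws open and shut (so a half turn about z gives the same grasp; the last joint's range is limited). The gripper opens to 85 mm and grips with 20 to 120 N. Pads are 22 mm wide; open, the fingers measure 114 mm over their backs; the gripper's body (76 mm by 85 mm) begins 54 mm behind the grasp point. The pads swing forward as they close: fully open they stand 13 mm farther back than shut.
Start: joints at [-77.899, 7.093, 94.555, -0, 78.352, -4.733], TCP at [0.188, -0.622, 0.231] pointing down, gripper open.
Joint ranges: [-149.61, 149.61], [-58.7, 133.49], [1.44, 155.28], [-77.14, 257.14], [18.33, 153.61], [-166.67, 166.67]. Speed limits (degrees/s): [147.25, 147.25, 180, 180, 180, 180].

INTERFACE

Orientations are given as [roll, pitch, yaw] about the fixed x, y, z axes, in that order (R = Rz(yaw) Ry(pitch) Rx(roll)).
In Python, from plant import r gives the robot as it stands.
- The arm moves only by the tool servo_tool, never from a script. Its arguments are lists of equal length, an entry for each row: "dp": the shift along the world's x, y, z in mm, a list of three; "turn": the turn, a rotation vector about the world's x, y, z in degrees, a list of three. A call has 1 to 8 rows; each row shifts and turns the commanded pose from where the row before left it; what a row does not reach is not made up. A row lasts 1/12 s, in which the tool goes at most 41.7 mm and 7.16 degrees, less where a joint would pass 70% of its speed; a pose out of reach is approached as far as the arm can. A call with a gripper value outside its range is refused whole. "jaw" is the closure in counts, from 0 (fully open) to 255 (shut), set as the call begins (left out, the last holds). The fingers move at their own pace and stop on an object; the grip force is fixed at half the most. Time passes only in rows, so rows that do not move let the fingers close. It gives the time, the measured TCP pose, the force and the opening at its end, in the units of the state.
- r.get_obs(): the state, without advancing time (a new reading comes with each control period).
- r.get_image(name): name is "scene" or "top"; returns (picture, depth): 384x512x3 uint8, blue, green, red; 384x512 float32, m along the optical axis (not along the pixel's ray), 0 where there is no reading.
- r.calibration(name): a dict with "K" (3x3 intrinsics, pixels), "dist" ([k1, k2, p1, p2, k3] as OpenCV has them; the pictures are not rectified), "extrinsics" (4x4, takes a point from world to camera coordinates). Camera axes: x right, y down, z forward; pixel columns grow to the right and rows downward; lengths in m; the calibration is good to about 2 mm. A picture is of the moment at which its call begins. calibration takes no time and is no camera call.
- r.job_done(): hands the job in, once; it reports no verdict.
The state is a dict: "time": time; "qpos": joint angles; "dq": joint speeds; "joint_efforts": joint torques, N m; "tcp_pos": TCP position; "orientation": TCP orientation; "contact_force": force on the tool from outside, world axes, zero at the start; "moment": the same for the moment, N m; "finger_gap": finger opening in m.
Only numpy, scipy, OpenCV 4.12 (cv2) and the standard library are available. Lean on these libraries where they do the work, as an engineer would, in place of code of your own. Each camera call takes 0.05 s, during which the arm holds its last target. There are 200 camera calls.

## Working session

There is one attempt and no reset: what is moved stays moved. The work goes in short steps, Python scripts to look and compute and a tool call to move; the robot and the scene stay as the last step left them, time stands still between calls to the robot, and variables do not carry over. Pictures are saved under pics/ and viewed, about 8 in all and at most 12, crops included, and the job is handed in when it is done.

Besides the shell and the picture viewer there is one more tool, called as a command line: name --argument value ..., lists and objects as JSON in quotes. servo_tool: Moves the arm, as the interface text tells. Its arguments: {"type":"object","properties":{"dp":{"type":"array","items":{"type":"array","items":{"type":"number"}}},"turn":{"type":"array","items":{"type":"array","items":{"type":"number"}}},"jaw":{"type":"number"}},"required":["dp","turn"]}

```bash
ls; mkdir -p pics; cat > h.py <<'E'
import numpy as np, cv2
from plant import r
def cloud(name):
    im,d=r.get_image(name); c=r.calibration(name); K=np.array(c["K"]);D=np.array(c["dist"]);E=np.array(c["extrinsics"])
    v,u=np.mgrid[:384,:512]
    p=cv2.undistortPoints(np.stack([u,v],-1).reshape(-1,1,2).astype(np.float64),K,D).reshape(384,512,2)
    P=np.concatenate([p*d[...,None],d[...,None]],-1)
    W=(P-E[:3,3])@E[:3,:3]
    W[d==0]=np.nan
    return im,d,W
def proj(name,pts):
    c=r.calibration(name);E=np.array(c["extrinsics"])
    return cv2.projectPoints(np.array(pts,float),cv2.Rodrigues(E[:3,:3])[0],E[:3,3],np.array(c["K"]),np.array(c["dist"]))[0][:,0]
E
python3 - <<'E'
from h import *
for n in("scene","top"):
    im,d,W=cloud(n); np.savez(n+"0.npz",im=im,W=W)
    cv2.imwrite(f"pics/{n}0.png",im)
    E=np.array(r.calibration(n)["extrinsics"]); print(n,-E[:3,:3].T@E[:3,3],E[2,:3])
print(r.get_obs())
E
```

```text
pics
scene [0.99201168 0.14990683 0.79977056] [-0.49729316 -0.15500501 -0.85362343]
top [ 5.37682456e-01 -2.40871585e-04  9.64246668e-01] [ 0.05280723  0.01079135 -0.99854642]
{'time': 0.1, 'qpos': array([-7.78985128e+01,  7.13067934e+00,  9.46283260e+01,  1.02974161e-03,
        7.83522888e+01, -4.73454666e+00]), 'dq': array([ 0.05076759, -0.09525877, -0.12969524,  0.03132644,  0.1911378 ,
        0.06039073]), 'joint_efforts': array([ 7.61112551e-04, -4.24932504e+01, -3.66654038e+01, -1.23709401e-04,
        3.91973765e-03, -2.04774028e-05]), 'tcp_pos': array([ 0.18809828, -0.62159428,  0.23014421]), 'orientation': array([-1.79889169e+02, -1.01908355e-02,  1.68358152e+01]), 'contact_force': array([ 0.15449265, -0.19888231,  0.05563974]), 'moment': array([-0.00688714, -0.00125557, -0.01522166]), 'finger_gap': 0.08562879231543546}
```

```bash
python3 -c "
import cv2,numpy as np
a=cv2.imread('pics/scene0.png');b=cv2.imread('pics/top0.png')
cv2.imwrite('pics/both.png',cv2.resize(np.vstack([a,b]),(800,1200))[:1200]) 
"
```

```text
(no output)
```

View pics/scene0.png

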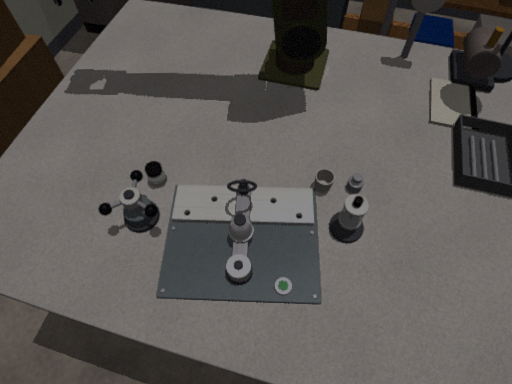

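View pics/top0.png

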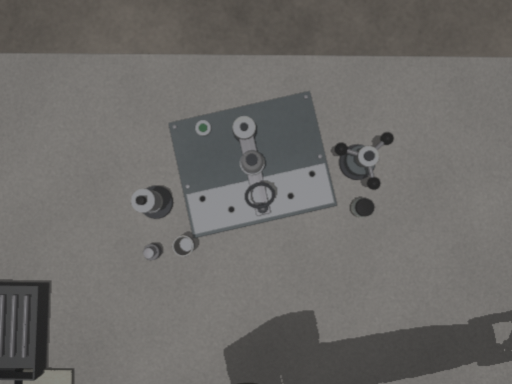

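Scene camera looks back at the robot. The top view shows the hub cap at (244,127), ring at about (260,194), clamp at (368,157) to the right, oiler at (145,201), jar/cup by the clamp (362,207), and the cup and weight at (184,245) and (151,252).

```bash
python3 - <<'E'
from h import *
d=np.load("top0.npz");im,W=d["im"],d["W"]
def ray(n,u,v,z):
    c=r.calibration(n);E=np.array(c["extrinsics"])
    p=cv2.undistortPoints(np.array([[[u,v]]],float),np.array(c["K"]),np.array(c["dist"]))[0,0]
    o=-E[:3,:3].T@E[:3,3];g=E[:3,:3].T@np.array([p[0],p[1],1]);return o+g*(z-o[2])/g[2]
for n,u,v,z in [("hubcap",244,127,.063),("h1",202.5,198.5,.024),("h2",231.5,209,.024),("h4",291,196,.024),("h5",312,173.5,.024),("clamp",368.5,156.5,.116),("b1",341,149,.095),("b2",387,138,.095),("b3",373.5,183.5,.095),("ring",260,194,.109),("pin",262,210,.065),("jar?",365,207,.06),("oil",141,201,.142),("cup",185,243,.05),("wt",150,253,.05),("c1",310,93,.01),("c2",170,122,.01),("c3",194,236,.01),("c4",336,206,.01)]:
    print(n,ray("top",u,v,z).round(4),W[int(v),int(u)].round(4))
# fit circle of blobs by height
for nm,f,lo,hi in [("top","top0.npz",.055,.07)]:
    m=(W[...,2]>lo)&(W[...,2]<hi)
    k,l,s,c=cv2.connectedComponentsWithStats(m.astype(np.uint8))
    for i in range(1,k):
        if s[i,4]>20: print(s[i],c[i].round(1),np.nanmean(W[l==i],0).round(4))
cv2.imwrite("pics/topc.png",cv2.resize(im[80:280,120:420],None,fx=2.6,fy=2.6,interpolation=cv2.INTER_CUBIC))
E
```

```text
hubcap [0.7444 0.0329 0.063 ] [0.745  0.033  0.0604]
h1 [0.5743 0.1341 0.024 ] [0.5761 0.1372 0.011 ]
h2 [0.5494 0.0622 0.024 ] [0.5495 0.0643 0.0109]
h4 [ 0.5832 -0.0836  0.024 ] [ 0.5839 -0.0849  0.0096]
h5 [ 0.6393 -0.1349  0.024 ] [ 0.6419 -0.1366  0.0121]
clamp [ 0.6688 -0.2471  0.116 ] [ 0.6699 -0.246   0.1162]
b1 [ 0.6886 -0.1906  0.095 ] [ 0.6863 -0.1878  0.1081]
b2 [ 0.7151 -0.2956  0.095 ] [ 0.7121 -0.2904  0.1101]
b3 [ 0.6105 -0.2644  0.095 ] [ 0.6105 -0.2594  0.1077]
ring [ 0.5827 -0.0067  0.109 ] [ 0.5863 -0.0073  0.0404]
pin [ 0.5474 -0.0122  0.065 ] [ 0.5472 -0.012   0.0836]
jar? [ 0.5576 -0.2548  0.06  ] [ 0.5576 -0.2541  0.0626]
oil [0.5627 0.25   0.142 ] [0.5627 0.2501 0.1415]
cup [0.4668 0.17   0.05  ] [0.463  0.179  0.0017]
wt [0.442 0.253 0.05 ] [0.4421 0.2526 0.0513]
c1 [ 0.8453 -0.1309  0.01  ] [ 0.849  -0.1325 -0.0017]
c2 [0.7674 0.2222 0.01  ] [0.7674 0.2222 0.01  ]
c3 [0.4813 0.1554 0.01  ] [0.4812 0.1556 0.0087]
c4 [ 0.5603 -0.1969  0.01  ] [ 5.605e-01 -1.989e-01  2.000e-04]
[235 119  19  14  98] [244.3 126.2] [0.7471 0.0323 0.0593]
[151 192  10  20  33] [157.4 202.7] [0.5615 0.2353 0.0617]
[356 198  18  18 266] [364.4 206.6] [ 0.5585 -0.2531  0.0609]
```

View pics/topc.png

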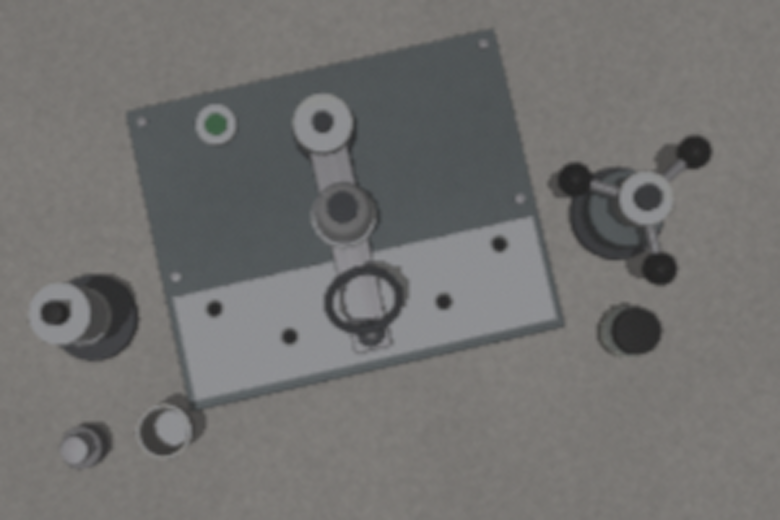

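Top crop: four free holes, and the arm's ring in the middle. The clamp is on the right (world -y), so swing goes to -0.384, a world rotation of +22° about the hub.

```bash
python3 - <<'E'
from h import *
from scipy.optimize import least_squares
from scipy.spatial.transform import Rotation as R
f=lambda s:(-.2*np.cos(s),.2*np.sin(s))
A=np.array([f(.768),f(.384),f(-.384),f(-.768),(0,0),(.065,-.185),(.065,.185),(-.235,.185),(-.235,-.185)])
B=np.array([(.5743,.1341),(.5494,.0622),(.5832,-.0836),(.6393,-.1349),(.7444,.0329),(.8453,-.1309),(.7674,.2222),(.4813,.1554),(.5603,-.1969)])
fit=lambda p:(A@np.array([[np.cos(p[2]),np.sin(p[2])],[-np.sin(p[2]),np.cos(p[2])]])+p[:2]-B).ravel()
s=least_squares(fit,[.744,.03,.2],loss="soft_l1",f_scale=.002)
hx,hy,ph=s.x;print(s.x,np.degrees(ph),(fit(s.x).reshape(-1,2)*1000).round(1))
h=np.array([np.cos(ph),np.sin(ph),0]);k=np.array([0,0,1.]);hub=np.array([hx,hy,0])
rc=hub-.172*h+.109*k; rt=hub-.147*h+.128*k; y=np.cross(k,h)
t=np.radians(38);dz=np.sin(t)*h-np.cos(t)*k
T=np.c_[np.cos(t)*h+np.sin(t)*k, np.cross(dz,np.cos(t)*h+np.sin(t)*k), dz]
print("ring c",rc,"top",rt,"dir",dz,"xdir",T[:,0])
o=r.get_obs();R0=R.from_euler("xyz",o["orientation"],degrees=True)
print("rotvec",(R.from_matrix(T)*R0.inv()).as_rotvec(degrees=True))
pre=rc-.07*dz; print("pre",pre,"delta mm",(pre-o["tcp_pos"])*1000)
np.savez("fix.npz",hub=hub,h=h,rc=rc,rt=rt,T=T)
# check with depth: ring wire points in both views
for n in("top","scene"):
    d=np.load(n+"0.npz");W=d["W"];m=(W[...,2]>.09)&(W[...,2]<.14)&(np.hypot(W[...,0]-rc[0],W[...,1]-rc[1])<.06)
    P=W[m];L=np.c_[(P-rc)@h,(P-rc)@y,P[:,2]-.109]*1000;print(n,len(P),np.percentile(L,[2,50,98],0).round(1))
    a=d["im"].copy()
    c,q=np.cos(np.radians(37)),np.sin(np.radians(37))
    X=c*h+q*k
    for p in proj(n,[rc+.031*(np.cos(w)*X+np.sin(w)*y) for w in np.linspace(0,6.28,16)]): 
        cv2.circle(a,tuple(np.int32(p*4)),4,(0,0,255),-1,shift=2) if 0 else None
        a[int(round(p[1])),int(round(p[0]))]=(0,0,255)
    u,v=proj(n,[rc])[0].astype(int)
    cv2.imwrite(f"pics/{n}r.png",cv2.resize(a[v-25:v+25,u-35:u+35],None,fx=8,fy=8,interpolation=cv2.INTER_NEAREST))
a=[cv2.imread(f"pics/{n}r.png") for n in("top","scene")];cv2.imwrite("pics/ringfit.png",cv2.resize(np.hstack(a),(800,286)))
E
```

```text
[0.74647403 0.03224704 0.23121434] 13.2476059145135 [[ 0.3  0.4]
 [-0.6  0.5]
 [-0.1  0.4]
 [-1.  -1.1]
 [ 2.1 -0.7]
 [ 6.8 -2. ]
 [-0.1  5. ]
 [-6.   3.1]
 [-0.2 -4.8]]
ring c [ 0.57905115 -0.00716843  0.109     ] top [ 0.60338587 -0.00143943  0.128     ] dir [ 0.59927801  0.14108481 -0.78801075] xdir [0.76704087 0.18058032 0.61566148]
rotvec [  9.75769693 -36.72180431  -3.4925221 ]
pre [ 0.53710169 -0.01704436  0.16416075] delta mm [349.00340802 604.54991805 -65.98346063]
top 281 [[-23.8 -30.5 -17. ]
 [  4.1   1.2   4.5]
 [ 28.7  34.8  21.5]]
scene 210 [[-24.5 -30.9 -16.7]
 [ 10.6   0.3   9.5]
 [ 29.9  31.8  23.1]]
```

View pics/ringfit.png

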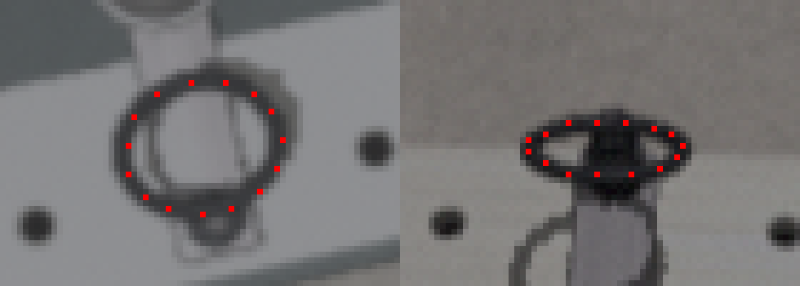

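The ring model overlays the wire in both views to about 1.5 mm. Moving in now, jaws shut.

servo_tool --dp '[[14.5,25.2,0],[14.5,25.2,0],[14.5,25.2,0],[14.5,25.2,0],[14.5,25.2,0],[14.5,25.2,0],[14.5,25.2,0],[14.5,25.2,0]]' --turn '[[0.41,-1.53,-0.145],[0.41,-1.53,-0.145],[0.41,-1.53,-0.145],[0.41,-1.53,-0.145],[0.41,-1.53,-0.145],[0.41,-1.53,-0.145],[0.41,-1.53,-0.145],[0.41,-1.53,-0.145]]' --jaw 255

```text
time: 0.77
tcp_pos: [0.3046, -0.419, 0.2307]
orientation: [179.8, -12.7, 15.7]
contact_force: [0.2, -0.4, -0.4]
finger_gap: -0.0002
```

servo_tool --dp '[[14.5,25.2,0],[14.5,25.2,0],[14.5,25.2,0],[14.5,25.2,0],[14.5,25.2,0],[14.5,25.2,0],[14.5,25.2,0],[14.5,25.2,0]]' --turn '[[0.41,-1.53,-0.145],[0.41,-1.53,-0.145],[0.41,-1.53,-0.145],[0.41,-1.53,-0.145],[0.41,-1.53,-0.145],[0.41,-1.53,-0.145],[0.41,-1.53,-0.145],[0.41,-1.53,-0.145]]'

```text
time: 1.43
tcp_pos: [0.4204, -0.2176, 0.2309]
orientation: [179.7, -25.4, 14.5]
contact_force: [-0.1, -0.6, 0.0]
finger_gap: -0.0
```

servo_tool --dp '[[14.5,25.2,0],[14.5,25.2,0],[14.5,25.2,0],[14.5,25.2,0],[14.5,25.2,0],[14.5,25.2,0],[14.5,25.2,0],[14.5,25.2,0]]' --turn '[[0.41,-1.53,-0.145],[0.41,-1.53,-0.145],[0.41,-1.53,-0.145],[0.41,-1.53,-0.145],[0.41,-1.53,-0.145],[0.41,-1.53,-0.145],[0.41,-1.53,-0.145],[0.41,-1.53,-0.145]]'

```text
time: 2.1
tcp_pos: [0.5364, -0.0159, 0.231]
orientation: [180.0, -38.1, 13.2]
contact_force: [-0.2, -1.0, -0.0]
finger_gap: -0.0003
```

servo_tool --dp '[[0,0,0],[0,0,0]]' --turn '[[0,0,0],[0,0,0]]'

```text
time: 2.27
tcp_pos: [0.5358, -0.0158, 0.2303]
orientation: [-180.0, -37.9, 13.4]
contact_force: [-0.8, 0.5, 0.4]
finger_gap: 0.0002
```

```bash
cat >> h.py <<'E'
from scipy.spatial.transform import Rotation as R
def err(target,T):
    o=r.get_obs();Q=R.from_euler("xyz",o["orientation"],degrees=True)
    return (target-o["tcp_pos"])*1000,(R.from_matrix(T)*Q.inv()).as_rotvec(degrees=True)
E
python3 - <<'E'
from h import *
F=np.load("fix.npz");e=err(F["rc"]-.07*F["T"][:,2],F["T"]);print(e);o=r.get_obs();print(o["qpos"],o["finger_gap"],o["time"],o["contact_force"])
im,d,W=cloud("scene");cv2.imwrite("pics/s1.png",cv2.resize(im[60:330,80:400],(800,675))[:600])
E
```

```text
(array([  1.34867995,  -1.2847851 , -66.10622587]), array([ 0.0062933 , -0.08937543, -0.15405613]))
[-16.65182662 -28.92865066 131.17909879  25.07022544  46.60409067
  47.65401876] 0.00018315024650335097 2.2667 [-0.76468892  0.47614776  0.36141024]
```

View pics/s1.png

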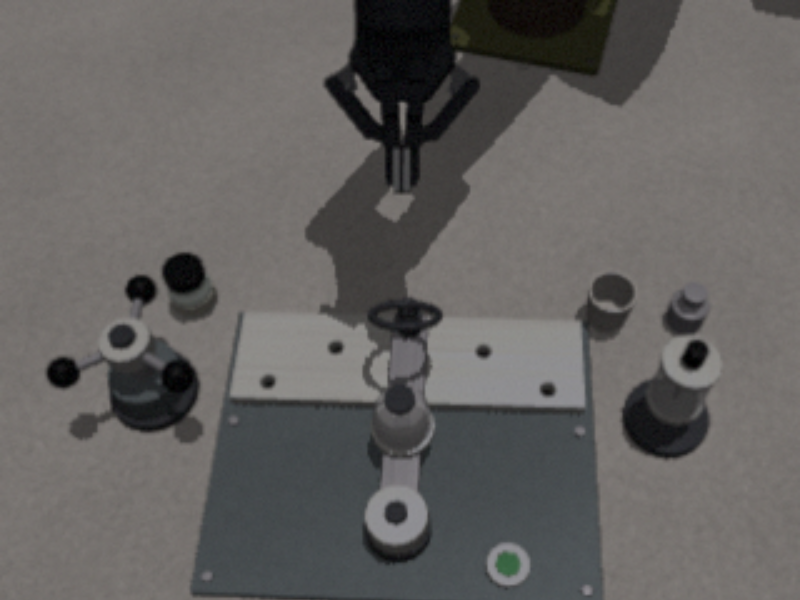

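The gripper is closed and aligned in front of the ring, with all objects standing. Descending and inserting.

servo_tool --dp '[[0.3,-0.3,-16],[0.3,-0.3,-16],[0.4,-0.4,-17],[0.3,-0.3,-17],[0,0,0],[0,0,0]]' --turn '[[0,0,0],[0,0,0],[0,0,0],[0,0,0],[0,0,0],[0,0,0]]'

```text
time: 2.82
tcp_pos: [0.5368, -0.0196, 0.1643]
orientation: [-179.9, -37.9, 13.1]
contact_force: [-0.0, 0.8, -0.2]
finger_gap: 0.0
```

servo_tool --dp '[[6,1.4,-7.9],[6,1.4,-7.9],[6,1.4,-7.9],[6,1.4,-7.9],[6,1.4,-7.9],[6,1.4,-7.9],[0,0,0],[0,0,0]]' --turn '[[0,0,0],[0,0,0],[0,0,0],[0,0,0],[0,0,0],[0,0,0],[0,0,0],[0,0,0]]'

```text
time: 3.48
tcp_pos: [0.5741, -0.0108, 0.1191]
orientation: [179.9, -38.1, 13.2]
contact_force: [0.3, 0.3, 0.1]
finger_gap: 0.0002
```

```bash
python3 - <<'E'
from h import *
F=np.load("fix.npz");T=F["T"];o=r.get_obs();print((o["tcp_pos"]-F["rc"])@T*1000,err(F["rc"]+.022*T[:,2],T),o["contact_force"])
a=[]
for n in("scene","top"):
    im,d,W=cloud(n);u,v=proj(n,[F["rc"]])[0].astype(int);a.append(cv2.resize(im[v-50:v+50,u-50:u+50],(400,400),interpolation=cv2.INTER_CUBIC))
cv2.imwrite("pics/s2.png",np.hstack(a))
E
```

```text
[  1.79946636   2.38921436 -11.41614856] (array([ 18.09778695,   6.71519735, -27.44014652]), array([0.02363272, 0.07337288, 0.0607218 ])) [0.29332745 0.27217977 0.11588896]
```

View pics/s2.png

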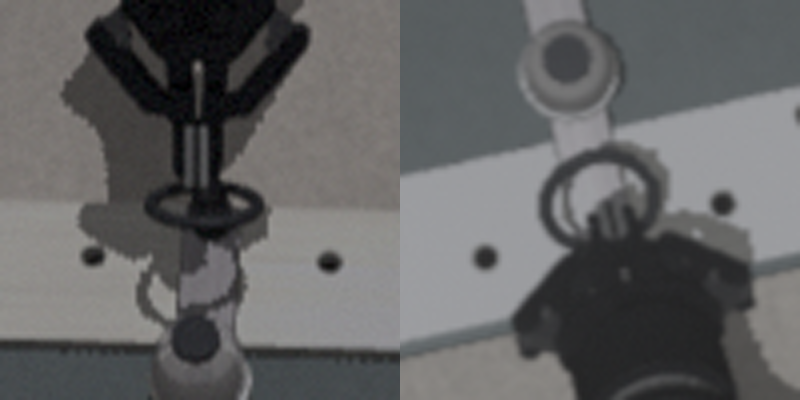

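The fingertip is just at the ring's opening in both views (scene crop (200,195), top crop (610,215)), about 2 mm to the side. Inserting with a correction.

servo_tool --dp '[[2,1.5,-3],[2,1.5,-3],[3.5,1,-5.5],[3.5,0.9,-5.5],[3.5,0.9,-5.2],[3.5,0.9,-5.2],[0,0,0],[0,0,0]]' --turn '[[0,0,0],[0,0,0],[0,0,0],[0,0,0],[0,0,0],[0,0,0],[0,0,0],[0,0,0]]'

```text
time: 4.25
tcp_pos: [0.5913, -0.0033, 0.0896]
orientation: [-180.0, -37.9, 13.2]
contact_force: [-1.4, 0.5, -0.2]
finger_gap: -0.0001
```

```bash
python3 - <<'E'
from h import *
F=np.load("fix.npz");T=F["T"];o=r.get_obs();print((o["tcp_pos"]-F["rc"])@T*1000,err(F["rc"]+.022*T[:,2]+.009*T[:,0],T),o["contact_force"],o["time"])
E
```

```text
[-1.87471755 -0.92305118 23.19954314] (array([7.83401913, 0.89603497, 7.64039755]), array([-0.00699578, -0.07810359,  0.01682231])) [-1.36667589  0.52826465 -0.15075218] 4.25
```

servo_tool --dp '[[2,0.3,2],[2,0.2,2],[2,0.2,2],[1.8,0.2,1.6],[0,0,0],[0,0,0]]' --turn '[[0,0,0],[0,0,0],[0,0,0],[0,0,0],[0,0,0],[0,0,0]]'

```text
time: 4.75
tcp_pos: [0.5996, -0.0027, 0.0987]
orientation: [180.0, -38.1, 13.2]
contact_force: [-0.4, 0.3, -0.3]
finger_gap: 0.0002
```

servo_tool --dp '[[0,0,2],[0,0,2],[0,0,0],[0,0,0]]' --turn '[[0,0,0],[0,0,0],[0,0,0],[0,0,0]]'

```text
time: 5.08
tcp_pos: [0.5994, -0.0027, 0.1024]
orientation: [180.0, -38.0, 13.2]
contact_force: [-0.2, -0.8, -0.5]
finger_gap: 0.0004
```

servo_tool --dp '[[0,0,2],[0,0,2],[0,0,0],[0,0,0]]' --turn '[[0,0,0],[0,0,0],[0,0,0],[0,0,0]]'

```text
time: 5.42
tcp_pos: [0.5994, -0.0027, 0.1064]
orientation: [180.0, -38.0, 13.2]
contact_force: [-0.0, 0.5, 0.2]
finger_gap: 0.0001
```

servo_tool --dp '[[1.8,0.4,-2.4],[1.8,0.4,-2.4],[1,0.2,0],[1,0.2,0],[0,0,0],[0,0,0]]' --turn '[[0,0,0],[0,0,0],[0,0,0],[0,0,0],[0,0,0],[0,0,0]]'

```text
time: 5.92
tcp_pos: [0.6046, -0.0014, 0.1009]
orientation: [-180.0, -38.0, 13.2]
contact_force: [-1.4, -0.4, -1.3]
finger_gap: -0.0004
```

servo_tool --dp '[[1,0.2,0],[1,0.3,0],[0,0,0],[0,0,0]]' --turn '[[0,0,0],[0,0,0],[0,0,0],[0,0,0]]'

```text
time: 6.25
tcp_pos: [0.6057, -0.0007, 0.0999]
orientation: [-179.9, -37.8, 13.2]
contact_force: [-5.0, -1.1, 0.5]
finger_gap: -0.0003
```

servo_tool --dp '[[0,0,1],[0,0,1],[0,0,1],[0,0,0],[0,0,0]]' --turn '[[0,0,0],[0,0,0],[0,0,0],[0,0,0],[0,0,0]]'

```text
time: 6.67
tcp_pos: [0.6056, -0.0007, 0.1028]
orientation: [-179.9, -37.8, 13.2]
contact_force: [-6.4, -2.0, -2.5]
finger_gap: 0.0001
```

servo_tool --dp '[[0,0,1],[0,0,1],[0,0,1],[0,0,1],[0,0,0],[0,0,0]]' --turn '[[0,0,0],[0,0,0],[0,0,0],[0,0,0],[0,0,0],[0,0,0]]'

```text
time: 7.17
tcp_pos: [0.6056, -0.0007, 0.1067]
orientation: [-179.9, -37.8, 13.2]
contact_force: [-4.9, -1.5, -4.1]
finger_gap: -0.0001
```

servo_tool --dp '[[0,0,1],[0,0,1],[0,0,1],[0,0,1],[0,0,0],[0,0,0]]' --turn '[[0,0,0],[0,0,0],[0,0,0],[0,0,0],[0,0,0],[0,0,0]]'

```text
time: 7.67
tcp_pos: [0.6056, -0.0007, 0.1108]
orientation: [-179.9, -37.8, 13.2]
contact_force: [-5.7, -2.8, -4.7]
finger_gap: 0.0003
```

servo_tool --dp '[[0,0,1],[0,0,1],[0,0,1],[0,0,1],[0,0,0],[0,0,0]]' --turn '[[0,0,0],[0,0,0],[0,0,0],[0,0,0],[0,0,0],[0,0,0]]'

```text
time: 8.17
tcp_pos: [0.6055, -0.0007, 0.1147]
orientation: [-179.9, -37.8, 13.2]
contact_force: [-5.2, -1.8, -5.1]
finger_gap: -0.0002
```

```bash
cat >>h.py <<'E'
def ringpos(name,im=None):
    F=np.load("fix.npz");hub,h=F["hub"],F["h"];y=np.cross([0,0,1.],h)
    im,d,W=cloud(name);P=W-hub;a=P@h;b=P@y;rad=np.hypot(a,b)
    return im,W,a,b,rad
E
python3 - <<'E'
from h import *
F=np.load("fix.npz");T=F["T"];a=[];o=r.get_obs();print((o["tcp_pos"]-F["rc"])@T*1000,o["time"])
for n in("scene","top"):
    im,d,W=cloud(n);u,v=proj(n,[F["rc"]])[0].astype(int);a.append(cv2.resize(im[v-50:v+50,u-50:u+50],(400,400),interpolation=cv2.INTER_CUBIC))
cv2.imwrite("pics/s3.png",np.hstack(a))
E
```

```text
[24.9678526  -0.25000959 12.33482332] 8.1667
```

View pics/s3.png

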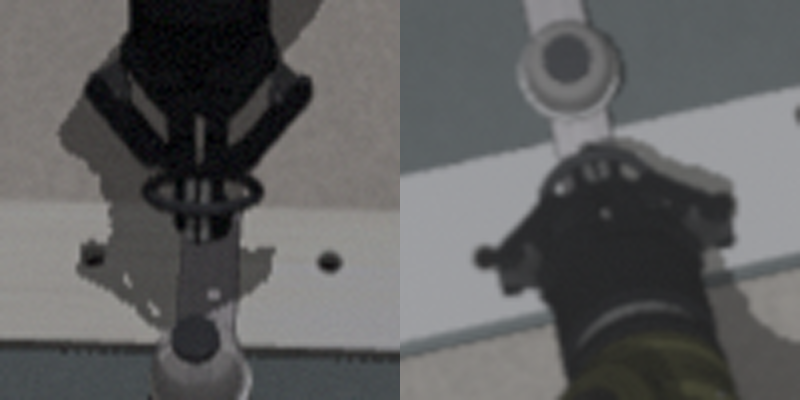

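The ring is visibly lifted on the finger (scene crop (203,190)); the force is about 5 N down, so the pin is at about 13 mm. Lifting 3 mm more, then computing the arc.

servo_tool --dp '[[0,0,1],[0,0,1],[0,0,1],[0,0,0],[0,0,0]]' --turn '[[0,0,0],[0,0,0],[0,0,0],[0,0,0],[0,0,0]]'

```text
time: 8.68
tcp_pos: [0.6055, -0.0007, 0.1177]
orientation: [-179.9, -37.8, 13.2]
contact_force: [-6.2, -2.5, -5.5]
finger_gap: 0.0001
```

```bash
python3 - <<'E'
from h import *
F=np.load("fix.npz");p=(r.get_obs()["tcp_pos"]-F["hub"])[:2]*1000
print(r.get_obs()["contact_force"])
for i in range(24):
    f=lambda n:R.from_rotvec([0,0,np.radians(22*n/24)]).as_matrix()[:2,:2]@p
    print((f(i+1)-f(i)).round(2).tolist())
E
```

```text
[-6.21279179 -2.46894966 -5.52401562]
[0.54, -2.25]
[0.58, -2.24]
[0.62, -2.23]
[0.65, -2.22]
[0.69, -2.21]
[0.72, -2.2]
[0.76, -2.19]
[0.79, -2.18]
[0.83, -2.16]
[0.86, -2.15]
[0.9, -2.13]
[0.93, -2.12]
[0.96, -2.11]
[1.0, -2.09]
[1.03, -2.07]
[1.06, -2.06]
[1.1, -2.04]
[1.13, -2.02]
[1.16, -2.0]
[1.19, -1.98]
[1.22, -1.96]
[1.26, -1.95]
[1.29, -1.92]
[1.32, -1.9]
```

servo_tool --dp '[[0.54,-2.25,0],[0.58,-2.24,0],[0.62,-2.23,0],[0.65,-2.22,0],[0.69,-2.21,0],[0.72,-2.2,0],[0.76,-2.19,0],[0.79,-2.18,0]]' --turn '[[0,0,0.917],[0,0,0.917],[0,0,0.917],[0,0,0.917],[0,0,0.917],[0,0,0.917],[0,0,0.917],[0,0,0.917]]'

```text
time: 9.35
tcp_pos: [0.6112, -0.0185, 0.1179]
orientation: [-180.0, -37.9, 20.6]
contact_force: [-6.0, -0.4, -5.5]
finger_gap: 0.0002
```

servo_tool --dp '[[0.83,-2.16,0],[0.86,-2.15,0],[0.9,-2.13,0],[0.93,-2.12,0],[0.96,-2.11,0],[1.0,-2.09,0],[1.03,-2.07,0],[1.06,-2.06,0]]' --turn '[[0,0,0.917],[0,0,0.917],[0,0,0.917],[0,0,0.917],[0,0,0.917],[0,0,0.917],[0,0,0.917],[0,0,0.917]]'

```text
time: 10.02
tcp_pos: [0.6193, -0.0358, 0.1184]
orientation: [180.0, -37.9, 28.0]
contact_force: [-4.9, -1.8, -5.0]
finger_gap: 0.0002
```

servo_tool --dp '[[1.1,-2.04,0],[1.13,-2.02,0],[1.16,-2.0,0],[1.19,-1.98,0],[1.22,-1.96,0],[1.26,-1.95,0],[1.29,-1.92,0],[1.32,-1.9,0]]' --turn '[[0,0,0.917],[0,0,0.917],[0,0,0.917],[0,0,0.917],[0,0,0.917],[0,0,0.917],[0,0,0.917],[0,0,0.917]]'

```text
time: 10.68
tcp_pos: [0.6295, -0.0518, 0.1191]
orientation: [179.9, -38.0, 35.3]
contact_force: [-4.8, -2.4, -5.7]
finger_gap: -0.0001
```

servo_tool --dp '[[0,0,0],[0,0,0],[0,0,0]]' --turn '[[0,0,0],[0,0,0],[0,0,0]]'

```text
time: 10.93
tcp_pos: [0.6299, -0.0522, 0.1194]
orientation: [179.9, -38.0, 35.3]
contact_force: [-4.3, -4.7, -6.5]
finger_gap: -0.0001
```

```bash
cat >>h.py <<'E'
def armangle(name):
    # cell: points between 60 and 112 mm high, 45..130 mm from the hub; and bar edge points
    im,W,a,b,rad=ringpos(name)
    z=W[...,2]
    m=(z>.10)&(z<.118)&(rad>.05)&(rad<.122); c=[np.nanmedian(a[m]),np.nanmedian(b[m])]
    m2=(abs(z-.041)<.005)&(rad>.03)&(rad<.215)
    print(name,"cell top n",m.sum(),np.degrees(np.arctan2(c[1],-c[0])),"rad",np.hypot(*c),"bar n",m2.sum(),np.degrees(np.arctan2(np.nanmedian(b[m2]),-np.nanmedian(a[m2]))))
    return im
E
python3 - <<'E'
from h import *
F=np.load("fix.npz");a=[];o=r.get_obs();p=o["tcp_pos"]-F["hub"];y=np.cross([0,0,1.],F["h"]);print("tcp ang",np.degrees(np.arctan2(p@y,-p@F["h"])),np.hypot(p[0],p[1]),o["contact_force"])
rc=F["hub"]+R.from_rotvec([0,0,.384]).apply(F["rc"]-F["hub"])
for n in("scene","top"):
    im=armangle(n);u,v=proj(n,[rc])[0].astype(int);a.append(cv2.resize(im[v-50:v+50,u-50:u+50],(400,400),interpolation=cv2.INTER_CUBIC))
cv2.imwrite("pics/s4.png",np.hstack(a))
E
```

```text
tcp ang -22.67872155929349 0.1439775886592775 [-4.33158122 -4.7149769  -6.45610179]
scene cell top n 131 -23.0675709662105 rad 0.08395017868353194 bar n 534 -21.740842760358824
top cell top n 116 -21.503430167064767 rad 0.08516325100069985 bar n 312 -20.18353929716858
```

View pics/s4.png

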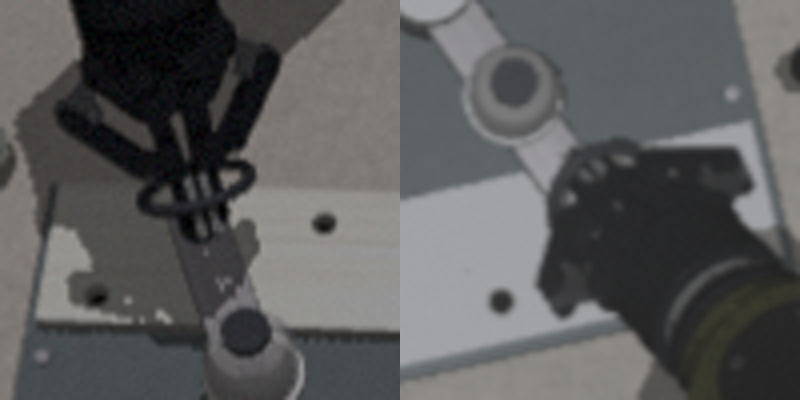

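The arm followed and the finger is still hooked. Refining the arm angle against the same measurement on the starting pictures (angle 0).

```bash
cat > ang.py <<'E'
from h import *
F=np.load("fix.npz");hub,h=F["hub"],F["h"];y=np.cross([0,0,1.],h)
def lid(im,W):   # dark lid disc of the cell
    P=W-hub;a=P@h;b=P@y;rad=np.hypot(a,b)
    g=im.max(2);m=(rad>.06)&(rad<.115)&(W[...,2]>.09)&(W[...,2]<.12)
    out=[]
    for mm in (m&(g<90),m):
        q=cv2.morphologyEx(mm.astype(np.uint8),cv2.MORPH_OPEN,np.ones((2,2)))>0
        A,B=a[q].mean(),b[q].mean();out+=[round(float(np.degrees(np.arctan2(B,-A))),2),round(float(np.hypot(A,B)),4),int(q.sum())]
    # bar between cell and hub / ring: fit midline direction
    m=(abs(W[...,2]-.041)<.004)&(rad>.04)&(rad<.19)&(abs(np.degrees(np.arctan2(b,-a)))<35)
    t=np.degrees(np.arctan2(b[m],-a[m])); out+=["bar",round(float(np.median(t)),2),int(m.sum())]
    return out
if __name__=="__main__":
    for n in("scene","top"):
        d=np.load(n+"0.npz");print(n,"start",lid(d["im"],d["W"]))
        im,_,W=cloud(n);np.savez(n+"1.npz",im=im,W=W);print(n,"now",lid(im,W))
E
python3 ang.py
```

```text
scene start [nan, nan, 175, nan, nan, 264, 'bar', 0.71, 441]
scene now [-22.11, 0.0811, 140, nan, nan, 264, 'bar', -22.53, 395]
top start [nan, nan, 125, nan, nan, 256, 'bar', 1.19, 461]
top now [nan, nan, 99, nan, nan, 251, 'bar', -19.12, 226]
```

```bash
sed -i 's/a\[q\].mean(),b\[q\].mean()/np.nanmean(a[q]),np.nanmean(b[q])/' ang.py; python3 - <<'E'
from ang import *
for n in("scene","top"):
    for k in "01":
        d=np.load(n+k+".npz");print(n,k,lid(d["im"],d["W"]))
# colour-based: dark lid centroid pixel by brute: match projected lid disc (r 12..20mm,z) at angle s
from scipy.optimize import minimize_scalar
for n in("scene","top"):
    for k,s0 in(("0",0),("1",-22)):
        g=cv2.cvtColor(np.load(n+k+".npz")["im"],cv2.COLOR_BGR2GRAY).astype(np.float32)
        g=cv2.GaussianBlur(g,(3,3),0)
        def cost(s,rad=.088,z=.107):
            u=np.array([-np.cos(np.radians(s))*h+np.sin(np.radians(s))*y]);c=hub+rad*u[0]+[0,0,z]
            w=np.linspace(0,6.28,48,endpoint=False);pts=lambda q:[c+q*np.array([np.cos(t),np.sin(t),0]) for t in w]
            v=lambda q:cv2.remap(g,proj(n,pts(q)).astype(np.float32).reshape(1,-1,2),None,cv2.INTER_LINEAR).mean()
            return v(.008)+v(.012)-v(.026)-v(.022)
        best=min((cost(s0+ds,.088,z),s0+ds,z) for ds in np.arange(-4,4.1,.2) for z in(.103,.107,.111,.115));print(n,k,best)
E
```

```text
scene 0 [2.03, 0.0788, 175, 2.59, 0.0791, 264, 'bar', 0.71, 441]
scene 1 [-22.11, 0.0811, 140, -22.64, 0.0784, 264, 'bar', -22.53, 395]
top 0 [-0.23, 0.0892, 125, 0.59, 0.09, 256, 'bar', 1.19, 461]
top 1 [-22.49, 0.0899, 99, -21.36, 0.0891, 251, 'bar', -19.12, 226]
scene 0 (np.float32(-103.14893), np.float64(0.20000000000000373), 0.107)
scene 1 (np.float32(-95.398445), np.float64(-21.599999999999994), 0.103)
top 0 (np.float32(-54.2874), np.float64(1.8000000000000052), 0.115)
top 1 (np.float32(-55.852745), np.float64(-20.799999999999997), 0.115)
```

Arm angle differences average about -22.2° (target -22.0°), well within the 4 mm capture range. Lowering.

servo_tool --dp '[[0,0,-2],[0,0,-2],[0,0,-2],[0,0,-2],[0,0,0],[0,0,0]]' --turn '[[0,0,0],[0,0,0],[0,0,0],[0,0,0],[0,0,0],[0,0,0]]'

```text
time: 11.63
tcp_pos: [0.6298, -0.0521, 0.1114]
orientation: [179.9, -38.0, 35.3]
contact_force: [-4.6, -4.2, -4.7]
finger_gap: -0.0001
```

servo_tool --dp '[[0,0,-2],[0,0,-2],[0,0,0],[0,0,0]]' --turn '[[0,0,0],[0,0,0],[0,0,0],[0,0,0]]'

```text
time: 11.97
tcp_pos: [0.6299, -0.0521, 0.1075]
orientation: [179.9, -38.0, 35.3]
contact_force: [-4.4, -4.7, -4.6]
finger_gap: -0.0002
```

servo_tool --dp '[[0,0,-2],[0,0,-2],[0,0,0],[0,0,0]]' --turn '[[0,0,0],[0,0,0],[0,0,0],[0,0,0]]'

```text
time: 12.3
tcp_pos: [0.6299, -0.0522, 0.1037]
orientation: [179.8, -38.0, 35.3]
contact_force: [-5.2, -4.3, -4.4]
finger_gap: 0.0002
```

The force is still a spring load at this height, so the pin is dropping into the hole rather than riding the plate. Continuing until it goes slack.

servo_tool --dp '[[0,0,-2],[0,0,-2],[0,0,-2],[0,0,-2],[0,0,0],[0,0,0],[0,0,0]]' --turn '[[0,0,0],[0,0,0],[0,0,0],[0,0,0],[0,0,0],[0,0,0],[0,0,0]]'

```text
time: 12.88
tcp_pos: [0.6308, -0.0515, 0.0969]
orientation: [179.8, -38.1, 35.3]
contact_force: [0.3, 0.2, -0.3]
finger_gap: 0.0002
```

```bash
python3 - <<'E'
from h import *
F=np.load("fix.npz");Rz=R.from_rotvec([0,0,.384]);T=Rz.as_matrix()@F["T"];rc=F["hub"]+Rz.apply(F["rc"]-F["hub"]);o=r.get_obs()
print("in ring frame mm",(o["tcp_pos"]-rc)@T*1000,"T",T.round(3).tolist(),o["contact_force"])
E
```

```text
in ring frame mm [15.5187235   1.61920548 27.4997092 ] T [[0.644, 0.577, 0.503], [0.455, -0.817, 0.355], [0.616, -0.0, -0.788]] [ 0.3140686   0.22683532 -0.27561841]
```

Contact is slack (about 0 N). Centring in the ring, then backing out along the finger.

servo_tool --dp '[[-2.1,-1.1,-1.8],[-2.1,-1.1,-1.8],[-2.1,-1.1,-1.8],[-2.1,-1.1,-1.8],[-2.1,-1.1,-1.8],[0,0,0],[0,0,0]]' --turn '[[0,0,0],[0,0,0],[0,0,0],[0,0,0],[0,0,0],[0,0,0],[0,0,0]]'

```text
time: 13.47
tcp_pos: [0.6187, -0.0569, 0.086]
orientation: [-180.0, -38.0, 35.2]
contact_force: [-0.4, 0.5, -0.5]
finger_gap: 0.0004
```

servo_tool --dp '[[-3,-2.1,4.7],[-3,-2.1,4.7],[-3,-2.1,4.7],[-3,-2.1,4.7],[-3,-2.1,4.7],[-3,-2.1,4.7],[-3,-2.1,4.7],[-3,-2.1,4.7]]' --turn '[[0,0,0],[0,0,0],[0,0,0],[0,0,0],[0,0,0],[0,0,0],[0,0,0],[0,0,0]]'

```text
time: 14.13
tcp_pos: [0.5947, -0.0739, 0.1245]
orientation: [180.0, -38.0, 35.2]
contact_force: [-0.3, 0.2, -0.6]
finger_gap: -0.0002
```

servo_tool --dp '[[-6,-4.2,9.4],[-6,-4.2,9.4],[-6,-4.2,9.4],[-6,-4.2,9.4],[-10,-7,15.7],[-10,-7,15.7],[-10,-7,15.7],[-10,-7,15.7]]' --turn '[[0,0,0],[0,0,0],[0,0,0],[0,0,0],[0,0,0],[0,0,0],[0,0,0],[0,0,0]]'

```text
time: 14.8
tcp_pos: [0.53, -0.119, 0.2259]
orientation: [179.9, -38.0, 35.3]
contact_force: [1.1, 0.1, 0.1]
finger_gap: -0.0003
```

servo_tool --dp '[[-25,0,10],[-25,0,10],[-25,0,10],[-25,0,10],[0,0,0],[0,0,0],[0,0,0],[0,0,0]]' --turn '[[0,0,0],[0,0,0],[0,0,0],[0,0,0],[0,0,0],[0,0,0],[0,0,0],[0,0,0]]'

```text
time: 15.47
tcp_pos: [0.4311, -0.1184, 0.2639]
orientation: [-180.0, -38.0, 35.2]
contact_force: [0.4, 0.6, -0.3]
finger_gap: -0.0001
```

```bash
python3 - <<'E'
from h import *
F=np.load("fix.npz");h=F["h"];k=np.array([0,0,1.]);Rz=R.from_rotvec([0,0,.384]);hh=Rz.apply(h);rc=F["hub"]+Rz.apply(F["rc"]-F["hub"]);y=np.cross(k,hh);X=.799*hh+.602*k
print(r.get_obs()["time"],r.get_obs()["contact_force"],r.get_obs()["tcp_pos"]);a=[]
for n in("top","scene"):
    im,d,W=cloud(n);np.savez(n+"2.npz",im=im,W=W);m=(W[...,2]>.09)&(W[...,2]<.15)&(np.linalg.norm(W-rc,axis=-1)<.05)
    P=W[m];L=np.c_[(P-rc)@hh,(P-rc)@y,P[:,2]-.109]*1000;print(n,len(P),np.percentile(L,[2,50,98],0).round(1))
    cv2.imwrite(f"pics/{n}2.png",im);b=im.copy()
    for p in proj(n,[rc+.031*(np.cos(w)*X+np.sin(w)*y) for w in np.linspace(0,6.28,16)]): b[int(round(p[1])),int(round(p[0]))]=(0,0,255)
    u,v=proj(n,[rc])[0].astype(int);w=cv2.resize(b[v-25:v+25,u-33:u+33],(400,303),interpolation=cv2.INTER_NEAREST)
    a.append(np.vstack([w,cv2.resize(im,(400,297))]))
cv2.imwrite("pics/final.png",np.hstack(a))
E
```

```text
15.4667 [ 0.38696835  0.63055677 -0.31555663] [ 0.43112908 -0.11835337  0.26394495]
top 272 [[-23.2 -32.5 -17. ]
 [  4.4  -0.3   4.2]
 [ 29.6  32.4  21.6]]
scene 213 [[-22.7 -35.1 -16.5]
 [  8.4  -2.5   7.2]
 [ 29.7  29.1  23.2]]
```

View pics/final.png

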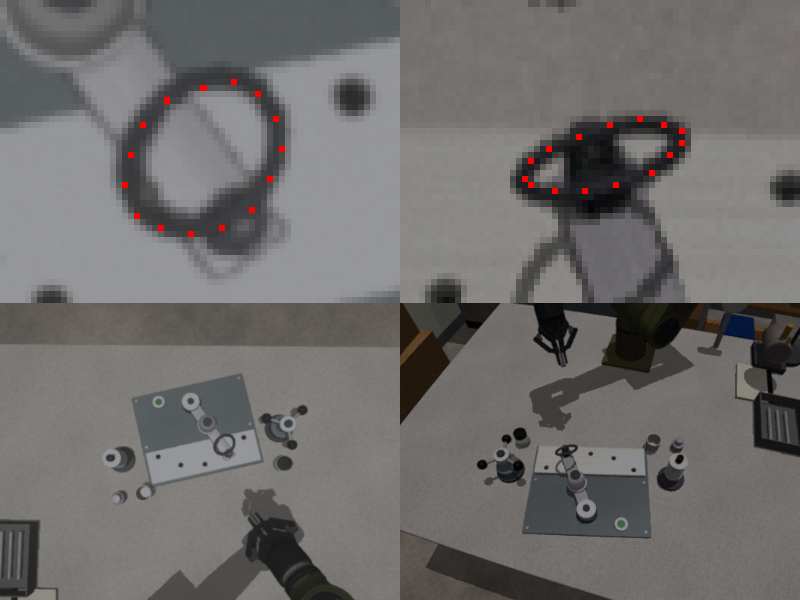

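The final view shows the ring on the model overlay for the -0.384 hole with the pin home. Its height spread matches the start picture to within 0.2 mm at both ends, the gripper is well clear, and the jar, cup and weight are standing. Handing in.

```bash
python3 -c "
from plant import r
r.job_done(); print(r.get_obs()['time'])"
```

```text
the job is handed in; nothing more can be done
the job is handed in; nothing more can be done
```

The job is done and handed in at about 15.5 s. I put the closed fingertip through the ring, lifted the pin about 16 mm, and swung the arm one hole towards the clamp station, to the right (-0.384 rad). I then lowered the pin into the hole and backed the gripper out.

- **Pin home:** the spring load stayed on the finger well below plate-riding height, then dropped to zero. With the gripper clear, the lowest and highest points of the ring matched the start pictures to about 0.2 mm. Its outline fits the model for that hole to within 1–3 mm.
- **Forces:** I read no more than about 9 N at the tool. By the planned geometry the finger stayed about 18 mm from the cell, and no reading suggested it touched.
- **Loose objects:** the jar, weight and cup look undisturbed in the last pictures. The gripper stopped well clear, reading about 0 N.
- **Disagreement:** the arm-angle estimates before release scattered by a degree or more around -22.2° (target -22.0°). The pin dropping in settled it.

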